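# Prove the trip switch, then seat the paddle beater in the mixer

### The arm

A 6-joint arm with a two-finger parallel gripper is mounted at the origin on the work surface. World frame = base frame: x ahead of the robot, y to its left, z up, the work surface at z = 0. Lengths are in mm, angles in rad, forces in N, time in s.
With the tool pointing down it reaches from about 250 to 800 mm from the base axis. Payload 8.5 kg.
Tool frame: the origin (TCP) lies where the fingers leave the gripper's body, on its centre line; the fingertips stand 73 mm ahead of it and the grasp point (between the pads) lies 54 mm ahead of it (manip.tcp_to_tips is the distance from the TCP to the fingertips, in mm); z points along the fingers, x is the direction in which the jaws open and shut, and the axes are right-handed (so a half turn about z gives the same grasp; the last joint's range is limited). The gripper opens to 85 mm and grips with 20 to 120 N. Pads are 22 mm wide; open, the fingers measure 114 mm over their backs; the gripper's body (76 mm by 85 mm) begins 54 mm behind the grasp point. The pads swing forward as they close: fully open they stand 13 mm farther back than shut.
Start: joints at [1.157, 0.238, -0.013, 1.319, 0, 1.571], TCP at [211.082, 480.657, 303.876] pointing down, gripper open.
Joint ranges: [-2.66, 2.66], [-1.03, 1.9], [-1.14, 1.46], [-1.82, 2.27], [-1.45, 1.34], [-3.14, 3.14]. Speed limits (rad/s): [2.22, 2.22, 2.79, 3.14, 3.14, 3.14].

### API

Orientations are given as a unit quaternion [x, y, z, w].
In Python, from bench import manip, vision, workorder gives the robot as it stands.
- The arm moves only by the tool apply_moves, never from a script. Its argument "commands" is a list of rows, each an object with "slide": the shift along the tool's x, y, z in m, a list of three; "roll": the turn about the tool's z in degrees; "jaw": the closure, from 0 (fully open) to 1 (shut). In form: [{"slide": [x, y, z], "roll": roll, "jaw": jaw}, ...]. A call has 1 to 20 rows; each row shifts and turns the pose as measured when the row begins, along the tool's axes as they then stand; what a row does not reach is not made up. A row lasts 1/8 s, in which the tool goes at most 62.5 mm and 10.7 degrees, less where a joint would pass 70% of its speed; a pose out of reach is approached as far as the arm can. A call with a gripper value outside its range is refused whole. The fingers move at their own pace and stop on an object; "squeeze" is the grip in N (left out, the last holds). Time passes only in rows, so rows that do not move let the fingers close. It gives the time, the measured TCP pose, the force and the opening at its end, in the units of the state.
- manip.get_state(): the state, without advancing time (a new reading comes with each control period).
- vision.capture(name): name is "scene" or "side" or "wrist"; returns the picture (420x560x3 uint8, red, green, blue); there is no depth.
- vision.get_calibration(name): a dict with "intrinsics" (3x3 intrinsics, pixels), "rvec" (rotation vector, rad) and "tvec" (3), from world to camera coordinates, as OpenCV has them. Camera axes: x right, y down, z forward; pixel columns grow to the right and rows downward; lengths in mm; the calibration is good to about 2 mm. A picture is of the moment at which its call begins: read the wrist's pose just before it. get_calibration takes no time and is no camera call; for the wrist camera it gives the pose at the moment of the call.
- workorder.sign_off(): hands the job in, once; it reports no verdict.
The state is a dict: "time": time; "q": joint angles; "joint_velocities": joint speeds; "joint_efforts": joint torques, N m; "tool_pos": TCP position; "eef_rot": TCP orientation; "wrist_force": force on the tool from outside, world axes, zero at the start; "ft_torque": the same for the moment, N m; "opening": opening from 0.0 (shut) to 1.0 (fully open).
Only numpy, scipy, OpenCV 4.12 (cv2) and the standard library are available. Lean on these libraries where they do the work, as an engineer would, in place of code of your own. Each camera call takes 0.05 s, during which the arm holds its last target.

### The job

Get the stall's batter mixer ready: first check the power box by pressing its test button so that the lever drops, then lift the lever back up so that it stays up. After that take the flat paddle beater (not the wire whisk) out of the wooden stand, turn it until its cross-shaped foot meshes with the cross slot of the mixer's drive, and push it fully home against the ejector spring, with its collar down on the drive. Finish while still gripping the beater and pressing it fully home, so that a colleague can lock it; leave the whisk, the spice jar and the sauce cup where they are.

Things in the scene. Friction and masses are not known exactly. Their poses are not given: they have to be found in the camera images.
- power_box: grey power box, 95 x 170 mm, 60 mm high, fixed; origin under its middle, z up. It stands left or right of the mixer. On its top the white test button lies at +y, the lever at -y; the lever drops towards -x.
- button_top (a point): centre of the top of the white round test button (26 mm across), 75 mm above the table. It goes straight down 6 mm on a spring: about 1.6 N to start, 4 N at the bottom.
- test_button (a joint): travel of the test button, m: 0 = out, 0.006 = fully in. From about 0.004 on it knocks the lever over and the lever drops by its own weight.
- lever_pivot (a point): point on the lever's horizontal hinge axis, midway between its two small lugs on top of the power box, 70 mm above the table. Axes as the box's: z up, y along the hinge axis; the button lies 95 mm away at +y and 16 mm at -x.
- lever_knob (a point): centre of the lever's black cross knob, a cylinder 24 mm long along the hinge axis and 13 mm in diameter, at the end of an 8 mm rod, 60 mm from the pivot. It can be pinched across its two flat ends from above.
- trip_lever (a joint): lever angle q, rad: 0 = up, leaning 0.18 past vertical to box +x, resting on a stop by its weight (0.1 kg); 1.5 = dropped, lying to box -x, 0.25 above level. Knob from pivot: box x = 60 mm*sin(0.18-q), z = 60 mm*cos(0.18-q). Let go at q below 0.15 it falls on to the up stop and stays; above that it falls back.
- stand: wooden stand, 85 x 215 mm, 38 mm high, fixed; origin under its middle, z up. Two round holes (39 mm, 30 mm deep) at y = +62 and -62 mm: one holds the beater, the other the whisk, each resting by its collar on the stand's top. It stands on the other side of the mixer from the power box.
- beater_grip (a point): centre of the black grip bar on top of the flat paddle beater (about 0.2 kg, upright, z up). Bar: 38 mm along x, 16 mm thick along y, 44 mm high. Below this point: 14 mm stem; flat paddle frame (84 mm along x, 5 mm thick) 28 to 75 mm below; collar underside 91 mm below; foot's end 115 mm below.
- beater_collar (a point): centre of the underside of the beater's collar (46 mm in diameter, 5 mm thick), axes as beater_grip. Below it is the foot: a cross of two bars 34 x 9 mm, along x and along y, 24 mm long, rounded at the end. At the start the foot is down in the stand's hole, so it must rise 24 mm to come out.
- whisk_grip (a point): centre of the round black grip (24 mm in diameter) of the wire balloon whisk in the other hole of the stand; the top of the whisk is 151 mm above the table; a bystander.
- socket (a point): centre of the mouth of the steel drive on top of the mixer, level with its top face, 110 mm above the table; z up, x and y along the two slots of its cross. Slots 11.5 mm wide, 37 mm long, 33 mm deep: the foot fits every 90 degrees with about 1.2 mm play each side. The drive's angle varies; it turns stiffly (0.12 N m). Home: beater_collar at this point.
- ejector (a joint): travel of the sprung ejector pin on the drive's axis, m: 0 = up, its tip 15.5 mm below the mouth. The foot meets it 8.5 mm before home; it resists with 5 N, growing to 9 N at home (0.0085), and lifts the beater again when that is let go.
- mixer: round white mixer base, fixed, 176 mm in diameter at the foot, 110 mm high, with a neck 72 mm wide at the top around the drive; origin under its middle, z up.
- spice_jar_mid (a point): middle of a small amber jar (48 mm in diameter, 50 mm high), a bystander in front of the mixer.
- sauce_cup_mid (a point): middle of a small steel cup (66 mm across, 42 mm high), a bystander in front of the mixer.

How it is judged (in metres and radians):
On the way, in this order (a step that is already met when the one before it is completed fails the run):
1. the test button is pressed in (value of joint test_button above 0.003 m).
2. the lever has dropped (value of joint trip_lever above 1.3 rad), for 0.1 s.
3. the lever is back up, let go, and stays up (value of joint trip_lever below 0.08 rad and contact force between the fingers and anything else below 0.2 N), for 0.2 s.
4. the paddle beater is lifted clear of the stand in the gripper (height (world z) of beater_collar above 0.075 m and contact force between the fingers and beater above 1 N), for 0.1 s.
At the end, for the whole second after the job is handed in: Through the last second the robot grips the beater and holds it home: collar within 3 mm of the drive's face and 4 mm of its axis, upright within 0.1 rad, foot in line with the cross slot within 0.17 rad; trip lever up (below 0.08 rad), whisk within 4 cm of its place (z of beater_collar in the frame of socket below 0.003 m and horizontal distance between beater_collar and socket below 0.004 m and angle between beater_collar's own z axis and vertical below 0.1 rad and (angle between the x axis of beater_collar and the x axis of socket, either way round below 0.17 rad or angle between the x axis of beater_collar and the y axis of socket, either way round below 0.17 rad) and contact force between the fingers and beater above 2 N and value of joint trip_lever below 0.08 rad and distance of whisk_grip from where it was at the start of the episode below 0.04 m); the arm keeps its last pose, push and grip.
It fails at once if the whisk was disturbed (distance of whisk_grip from where it was at the start of the episode above 0.04 m).
It fails at once if the spice jar was pushed away (distance of spice_jar_mid from where it was at the start of the episode above 0.04 m).
It fails at once if the sauce cup was pushed away (distance of sauce_cup_mid from where it was at the start of the episode above 0.04 m).
It also fails if it takes over 67 s, if anything falls off the work surface, if the arm or the gripper's body presses on something with over 40 N, if the wrist force passes 120 N, or if a joint passes its speed limit or range.

## Working session

There is one attempt and no reset: what is moved stays moved. The work goes in short steps, Python scripts to look and compute and a tool call to move; the robot and the scene stay as the last step left them, time stands still between calls to the robot, and variables do not carry over. Pictures are saved under pics/ and viewed, and the job is handed in when it is done.

Besides the shell and the picture viewer there is one more tool, called after "Emit:" as name(argument=value, ...), one argument or row to a line, values as JSON. apply_moves: Moves the arm, as the interface text tells. Its arguments: {"type":"object","properties":{"commands":{"type":"array","items":{"type":"object","properties":{"slide":{"type":"array","items":{"type":"number"}},"roll":{"type":"number"},"jaw":{"type":"number"}}}},"squeeze":{"type":"number"}},"required":["commands"]}

```bash
mkdir -p pics; ls; python3 - <<'E'
from bench import manip, vision, workorder
import cv2
s=manip.get_state();print(s)
for n in ["scene","side","wrist"]:
    im=vision.capture(n);cv2.imwrite(f"pics/{n}0.png",im[:,:,::-1]);c=vision.get_calibration(n);print(n,c)
E
```

```text
pics
{'time': 0.0, 'q': array([ 1.15698613e+00,  2.38772173e-01, -1.42728084e-02,  1.31921148e+00,
        1.32933258e-05,  1.57081393e+00]), 'joint_velocities': array([-0.00012374, -0.0015073 , -0.000583  , -0.00227784,  0.00051232,
        0.00039988]), 'joint_efforts': array([-1.38460146e-03, -5.38788199e+01,  3.46440661e+01,  1.85351103e-02,
       -7.94944253e-05, -9.53706149e-06]), 'tool_pos': array([210.96939471, 480.39123864, 303.27485021]), 'eef_rot': array([ 8.37292128e-01,  5.46755301e-01, -6.14905066e-04,  3.93612683e-04]), 'wrist_force': array([0.96162214, 0.1373002 , 1.23530799]), 'ft_torque': array([-0.02755508,  0.02330782, -0.01643722]), 'opening': 1.0050724406018336}
scene {'intrinsics': array([[417.5776939 ,   0.        , 279.03927238],
       [  0.        , 417.5776939 , 206.09782436],
       [  0.        ,   0.        ,   1.        ]]), 'rvec': array([ 2.4577116 ,  0.95893374, -0.26895578]), 'tvec': array([-372.60703698, -255.01787551, 1232.99670936])}
side {'intrinsics': array([[441.97518448,   0.        , 285.44735547],
       [  0.        , 441.97518448, 209.62111818],
       [  0.        ,   0.        ,   1.        ]]), 'rvec': array([ 2.1503198 , -0.84801185,  0.38689273]), 'tvec': array([-384.61412787,  301.1702408 ,  928.4468857 ])}
wrist {'intrinsics': array([[300.1275611 ,   0.        , 280.94328086],
       [  0.        , 300.1275611 , 208.9928368 ],
       [  0.        ,   0.        ,   1.        ]]), 'rvec': array([-2.43422279, -1.590159  , -0.21443467]), 'tvec': array([-525.14681577,  -34.28743284,  378.88861104])}
```

View pics/scene0.png

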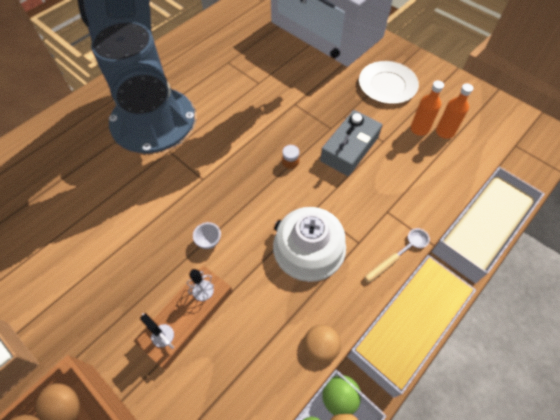

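View pics/side0.png

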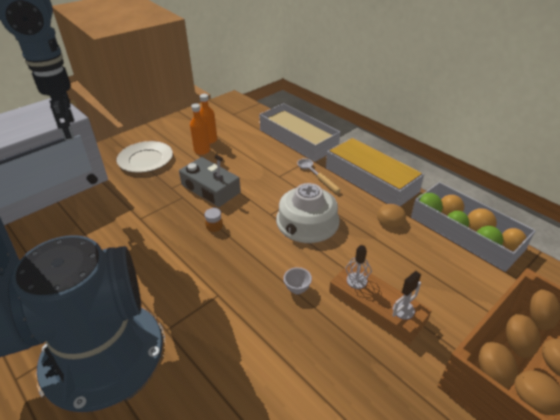

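View pics/wrist0.png

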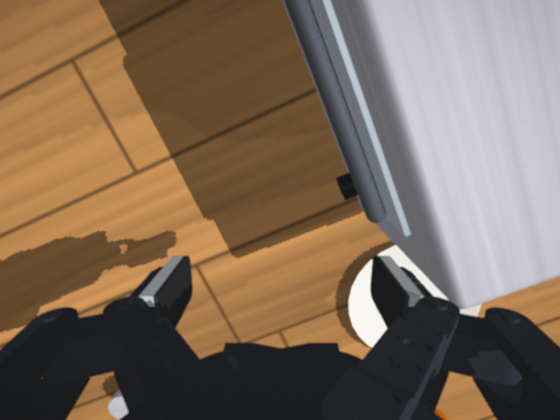

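The scene shows the power box at about (352,142), the mixer at (312,235) and the stand at (185,315). I'll enlarge those areas next.

```bash
python3 - <<'E'
import cv2,numpy as np
a=cv2.imread("pics/scene0.png");b=cv2.imread("pics/side0.png")
def crop(im,x,y,w,h,k): return cv2.resize(im[y:y+h,x:x+w],None,fx=k,fy=k,interpolation=cv2.INTER_CUBIC)
r1=np.hstack([crop(a,312,100,80,80,5),crop(a,130,250,80,80,5) if 0 else crop(a,130,255,110,110,400/110)[:400,:400]])
cv2.imwrite("pics/cropA.png",r1)
r2=np.hstack([crop(b,170,145,80,80,5),crop(b,330,235,110,110,400/110)])
cv2.imwrite("pics/cropB.png",r2)
E
```

```text
(no output)
```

View pics/cropA.png

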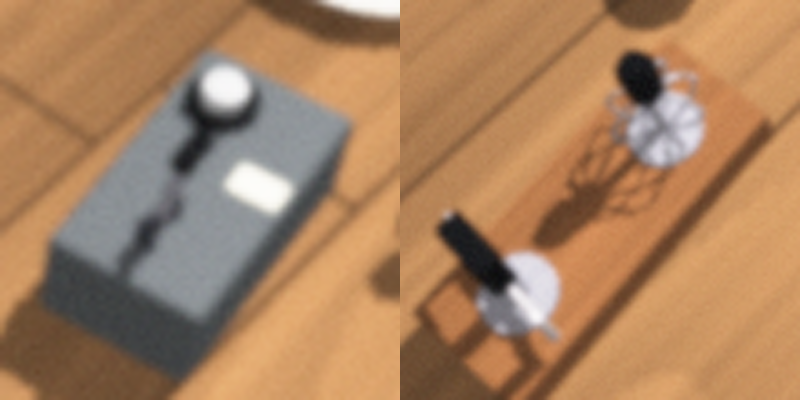

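View pics/cropB.png

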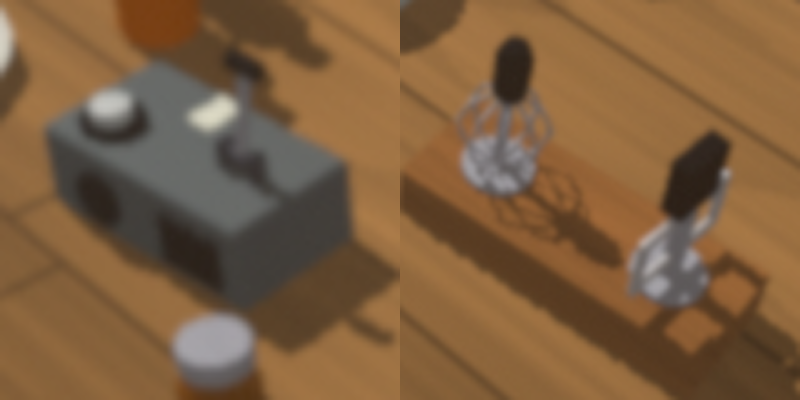

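```bash
cat > h.py <<'E'
from bench import manip, vision, workorder
import cv2,numpy as np
def cal(n):
    c=vision.get_calibration(n);R=cv2.Rodrigues(np.array(c["rvec"]))[0];return np.array(c["intrinsics"]),R,np.array(c["tvec"])
def ray(n,p,C=None):
    K,R,t=C or cal(n);d=R.T@np.linalg.inv(K)@np.array([p[0],p[1],1.]);return -R.T@t,d/np.linalg.norm(d)
def plane(n,p,z,C=None):
    o,d=ray(n,p,C);return o+d*(z-o[2])/d[2]
def tri(p1,p2,n1="scene",n2="side",C1=None,C2=None):
    o1,d1=ray(n1,p1,C1);o2,d2=ray(n2,p2,C2)
    s=np.linalg.lstsq(np.c_[d1,-d2],o2-o1,rcond=None)[0];a=o1+s[0]*d1;b=o2+s[1]*d2
    return (a+b)/2,np.linalg.norm(a-b)
def proj(n,P,C=None):
    K,R,t=C or cal(n);q=K@(R@np.array(P)+t);return q[:2]/q[2]
def snap(n,f,box=None,k=1):
    C=cal(n);im=vision.capture(n)[:,:,::-1].copy();cv2.imwrite(f"pics/{f}_full.png",im)
    if box: x,y,w,h=box;im=cv2.resize(im[y:y+h,x:x+w],None,fx=k,fy=k,interpolation=cv2.INTER_CUBIC)
    cv2.imwrite(f"pics/{f}.png",im);np.savez(f"pics/{f}.npz",K=C[0],R=C[1],t=C[2]);return im
def load(f):
    z=np.load(f"pics/{f}.npz");return z["K"],z["R"],z["t"]
def axes():
    from scipy.spatial.transform import Rotation as Ro
    s=manip.get_state();return np.array(s["tool_pos"]),Ro.from_quat(s["eef_rot"]).as_matrix(),s
def cmd(target_tcp,yaw=None):
    # tool-frame shift (m) and roll (deg) to tool-x heading yaw (deg, mod 180)
    p,R,s=axes();sh=R.T@(np.array(target_tcp)-p)
    h=np.degrees(np.arctan2(R[1,0],R[0,0]));r=None
    if yaw is not None: r=-(((yaw-h)+90)%180-90)
    print("t",round(s["time"],2),"tcp",p.round(1),"heading",round(h,1),"zaxis",R[:,2].round(3),"shift mm",sh.round(1),"roll",r,"q6",round(s["q"][5],2),"F",np.array(s["wrist_force"]).round(1),"op",round(s["opening"],3))
E
python3 - <<'E'
from h import *
f=lambda x,y:(312+x/5,100+y/5)
g=lambda x,y:(170+x/5,145+y/5)
print("button",plane("scene",f(224,88),75),plane("side",g(110,103),75),tri(f(224,88),g(110,103)))
print("knob",tri(f(190,155),g(245,65)))
print("knob plane130",plane("scene",f(190,155),129))
for c in [(215,58),(352,122),(205,322),(50,242)]: print("boxcorner",plane("scene",f(*c),60).round(1))
for c in [(160,60),(48,130),(347,165),(240,237)]: print("boxcorner side",plane("side",g(*c),60).round(1))
k=110/400
f2=lambda x,y:(130+(x-400)*k,255+y*k)
g2=lambda x,y:(330+(x-400)*k,235+y*k)
print("bcollar",plane("scene",f2(518,293),43).round(1),plane("side",g2(675,277),43).round(1))
print("wcollar",plane("scene",f2(666,128),43).round(1),plane("side",g2(498,167),43).round(1))
print("bgrip",tri(f2(470,250),g2(694,175)),"wgrip",tri(f2(640,78),g2(512,70)))
E
```

```text
button [472.12465087 349.67426908  75.        ] [470.42983128 348.31151014  75.        ] (array([471.57104801, 350.68015263,  73.44708318]), np.float64(0.4540627908055305))
knob (array([510.01261776, 258.84113016, 128.04810569]), np.float64(0.3269158664833006))
knob plane130 [510.32393963 258.30398998 129.        ]
boxcorner [448.3 376.4  60. ]
boxcorner [532.  389.5  60. ]
boxcorner [555.2 228.7  60. ]
boxcorner [463.3 214.9  60. ]
boxcorner side [530.  385.5  60. ]
boxcorner side [438.1 369.6  60. ]
boxcorner side [546.7 219.9  60. ]
boxcorner side [460.5 207.8  60. ]
bcollar [ 525.7 -379.2   43. ] [ 521.7 -385.6   43. ]
wcollar [ 515.  -255.2   43. ] [ 510.1 -259.    43. ]
bgrip (array([ 521.78456412, -380.11479527,  131.25829479]), np.float64(0.6638588840302226)) wgrip (array([ 513.962486  , -255.52233128,  126.3795766 ]), np.float64(0.06871560926243095))
```

```bash
python3 - <<'E'
from h import *
print("bottle base",plane("scene",(422,128),0).round(),"lilac bottom corners",plane("scene",(335,55),0).round(),plane("scene",(272,15),0).round())
print("side bottle base",plane("side",(200,150),0).round(), "bottle tops tri",tri((438,86),(195,108)),tri((466,90),(205,97)))
print("mixer",plane("scene",(312,227),110).round(1),plane("side",(309,190),110).round(1))
cmd([471.5,350,200],97.3)
E
```

```text
bottle base [603. 507.   0.] lilac bottom corners [221. 580.   0.] [-74. 593.  -0.]
side bottle base [596. 505.   0.] bottle tops tri (array([598.72308883, 503.25292828, 159.67910137]), np.float64(3.1828878235188847)) (array([659.99059685, 533.23061755, 165.42639667]), np.float64(1.7092725063157233))
mixer [609.7  -2.1 110. ] [608.5  -3.1 110. ]
t 0.15 tcp [211.  480.5 303.4] heading 66.3 zaxis [-0.    -0.001 -1.   ] shift mm [-14.6 291.  103.4] roll -31.00752738462721 q6 1.57 F [-0.   0.3  0.4] op 1.001
```

Emit:
apply_moves(
  commands=[
    {"slide": [0, 0.06, 0], "roll": -10.3, "jaw": 1},
    {"slide": [0, 0, 0], "roll": -10.3, "jaw": 1},
    {"slide": [0, 0, 0], "roll": -10.3, "jaw": 1},
    {"slide": [0, 0, 0], "roll": 0, "jaw": 1},
  ],
  squeeze=20,
)

```text
time: 0.65
tool_pos: [263.9, 457.3, 302.3]
eef_rot: [0.661, 0.751, -0.001, 0.0]
wrist_force: [-0.2, 0.6, -0.3]
opening: 0.141
```

```bash
python3 -c "
from h import *
cmd([471.5,350,200],97.3)"
```

```text
t 0.65 tcp [263.9 457.3 302.3] heading 97.3 zaxis [-0.001 -0.003 -1.   ] shift mm [-132.5  192.5  102.3] roll -0.015575957513831895 q6 0.92 F [-0.2  0.6 -0.3] op 0.141
```

Emit:
apply_moves(
  commands=[
    {"slide": [-0.033, 0.048, 0.02], "roll": 0, "jaw": 1},
    {"slide": [-0.033, 0.048, 0.02], "roll": 0, "jaw": 1},
    {"slide": [-0.033, 0.048, 0.025], "roll": 0, "jaw": 1},
    {"slide": [-0.033, 0.048, 0.025], "roll": 0, "jaw": 1},
    {"slide": [0, 0, 0], "roll": 0, "jaw": 1},
    {"slide": [0, 0, 0], "roll": 0, "jaw": 1},
  ],
)

```text
time: 1.4
tool_pos: [471.9, 350.1, 210.8]
eef_rot: [0.669, 0.743, -0.001, -0.0]
wrist_force: [-0.8, 0.3, 0.4]
opening: 0.001
```

```bash
python3 -c "
from h import *
cmd([471.5,350,160],97.3)
snap('wrist','w1');print(proj('wrist',[471.5,350,75]))"
```

```text
t 1.4 tcp [471.9 350.1 210.8] heading 96.0 zaxis [-0.002 -0.    -1.   ] shift mm [-0.  -0.3 50.8] roll -1.310221112104827 q6 0.53 F [-0.8  0.3  0.4] op 0.001
[279.53078357 223.10707709]
```

View pics/w1.png

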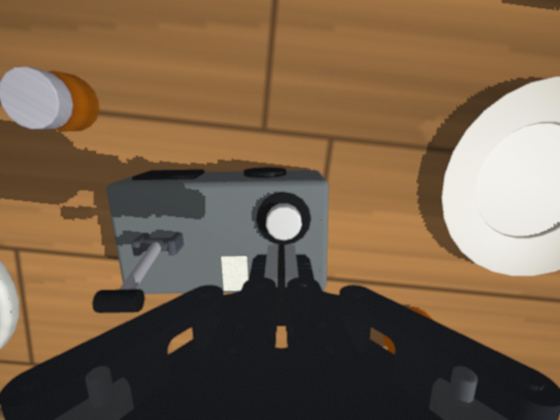

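Wrist view: the button top is at (283,221), about 4 px from the prediction, the lever lugs are around (160,243), and the knob is at (118,300). The tool is centred over the button, so I'll press now.

Emit:
apply_moves(
  commands=[
    {"slide": [0, -0.001, 0.03], "roll": 0, "jaw": 1},
    {"slide": [0.0015, -0.001, 0.025], "roll": -1.3, "jaw": 1},
    {"slide": [0, 0, 0.006], "roll": 0, "jaw": 1},
    {"slide": [0, 0, 0.004], "roll": 0, "jaw": 1},
    {"slide": [0, 0, 0.003], "roll": 0, "jaw": 1},
  ],
)

```text
time: 2.08
tool_pos: [466.7, 356.2, 146.3]
eef_rot: [0.66, 0.752, 0.003, 0.0]
wrist_force: [-1.1, -3.0, 4.1]
opening: 0.003
```

```bash
python3 -c "
from h import *
cmd([471.5,350,160],97.3)
snap('wrist','w2')"
```

```text
t 2.08 tcp [466.7 356.2 146.3] heading 97.4 zaxis [ 0.004  0.004 -1.   ] shift mm [ -6.7   4.  -13.7] roll 0.14915358183952776 q6 0.52 F [-1.1 -3.   4.1] op 0.003
```

View pics/w2.png

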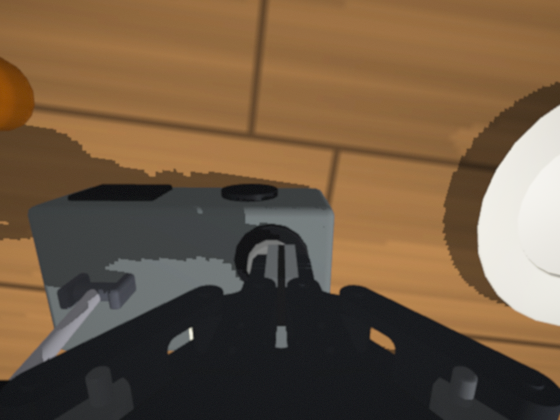

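The lever is still up, and the tip has drifted about 7 mm off centre. I'll lift, recentre, and press again.

Emit:
apply_moves(
  commands=[
    {"slide": [-0.006, 0.004, -0.006], "roll": 0, "jaw": 1},
    {"slide": [0, 0, 0], "roll": 0, "jaw": 1},
  ],
)

```text
time: 2.38
tool_pos: [472.4, 350.8, 153.5]
eef_rot: [0.66, 0.751, 0.004, 0.0]
wrist_force: [0.8, 0.1, -0.1]
opening: 0.002
```

```bash
python3 -c "
from h import *
cmd([471.5,350,142],97.3)"
```

```text
t 2.38 tcp [472.4 350.8 153.5] heading 97.4 zaxis [ 0.005  0.005 -1.   ] shift mm [-0.7 -1.  11.5] roll 0.13111579013437336 q6 0.51 F [ 0.8  0.1 -0.1] op 0.002
```

Emit:
apply_moves(
  commands=[
    {"slide": [-0.001, -0.001, 0.006], "roll": 0, "jaw": 1},
    {"slide": [0, 0, 0.004], "roll": 0, "jaw": 1},
    {"slide": [0, 0, 0.004], "roll": 0, "jaw": 1},
    {"slide": [0, 0, 0.002], "roll": 0, "jaw": 1},
  ],
)

```text
time: 2.88
tool_pos: [472.0, 349.6, 141.2]
eef_rot: [0.66, 0.751, 0.006, 0.001]
wrist_force: [-9.0, -7.4, 32.9]
opening: 0.0
```

```bash
python3 -c "
from h import *
cmd([471.5,350,142],97.3)
snap('side','s2',(170,145,80,80),5)"
```

```text
t 2.88 tcp [472.  349.6 141.2] heading 97.4 zaxis [ 0.009  0.008 -1.   ] shift mm [ 0.5 -0.4 -0.8] roll 0.08517997117749587 q6 0.51 F [-9.  -7.4 32.9] op 0.0
```

View pics/s2.png

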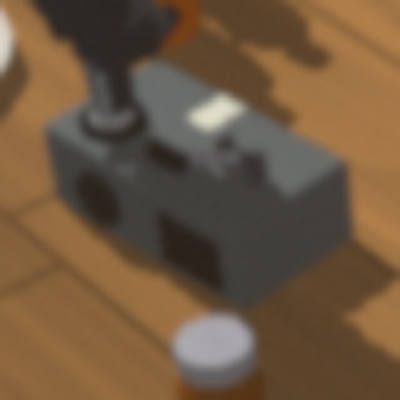

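The button bottomed out at about 33 N and the lever has dropped; its knob is at about (165,155) in the crop. Now I'll go up and over to the knob.

Emit:
apply_moves(
  commands=[
    {"slide": [0, 0, -0.05], "roll": 0, "jaw": 0.9},
    {"slide": [0, 0, -0.03], "roll": 0, "jaw": 0.4},
    {"slide": [-0.05, 0, -0.01], "roll": 0, "jaw": 0.4},
    {"slide": [-0.045, -0.02, 0], "roll": 0, "jaw": 0.4},
    {"slide": [0, 0, 0], "roll": 0, "jaw": 0.4},
    {"slide": [0, 0, 0], "roll": 0, "jaw": 0.4},
  ],
)

```text
time: 3.68
tool_pos: [463.2, 250.1, 231.4]
eef_rot: [0.66, 0.752, 0.005, 0.001]
wrist_force: [0.2, 0.2, -0.5]
opening: 0.598
```

```bash
python3 -c "
from h import *
cmd([441.9,249.9,84.9+60],97.3)
snap('wrist','w3');print(proj('wrist',[441.9,249.9,84.9]))"
```

```text
t 3.67 tcp [463.2 250.1 231.4] heading 97.5 zaxis [ 0.008  0.007 -1.   ] shift mm [  2.1 -21.9  86.3] roll 0.16026343440555024 q6 0.36 F [ 0.2  0.2 -0.5] op 0.598
[282.10903134 189.95902416]
```

View pics/w3.png

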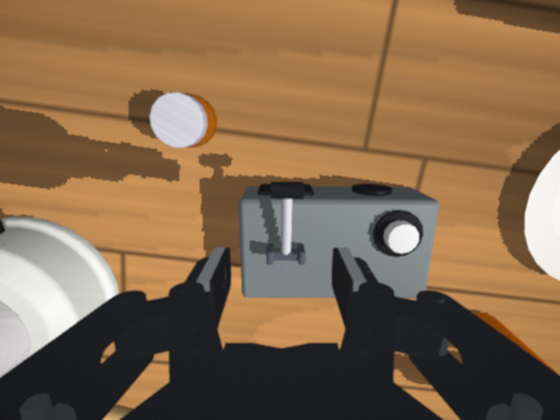

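Wrist view: the dropped knob is at about (288,189), and its prediction was (282,190).

```bash
python3 -c "
from h import *
C=load('w3')
im=cv2.imread('pics/w3.png');m=(cv2.cvtColor(im,cv2.COLOR_BGR2GRAY)<35).astype(np.uint8);m[:150]=0;m[215:]=0;m[:,:255]=0;m[:,320:]=0
n,l,s,c=cv2.connectedComponentsWithStats(m);print(s[1:],c[1:])
P=plane('wrist',(288,189.5),86,C);print(P)
cmd([P[0],P[1],84.9+62],97.3)"
```

```text
[[258 183  55  15 424]
 [294 190   1   1   1]
 [296 190   1   1   1]
 [295 193   1   1   1]] [[284.91981132 188.96933962]
 [294.         190.        ]
 [296.         190.        ]
 [295.         193.        ]]
[441.03297311 254.08710083  86.        ]
t 3.73 tcp [463.1 250.2 231.3] heading 97.5 zaxis [ 0.008  0.006 -1.   ] shift mm [  6.3 -22.   84.2] roll 0.1814199091446369 q6 0.36 F [-1.  -0.5  0.5] op 0.599
```

Emit:
apply_moves(
  commands=[
    {"slide": [0.005, -0.022, 0.02], "roll": 0, "jaw": 0.4},
    {"slide": [0, 0, 0.03], "roll": 0, "jaw": 0.4},
    {"slide": [0, 0, 0.02], "roll": 0, "jaw": 0.4},
    {"slide": [0, 0, 0.008], "roll": 0, "jaw": 0.4},
    {"slide": [0, 0, 0], "roll": 0, "jaw": 0.4},
  ],
)

```text
time: 4.35
tool_pos: [441.7, 257.3, 149.9]
eef_rot: [0.658, 0.753, 0.005, 0.001]
wrist_force: [0.6, 0.0, -0.4]
opening: 0.598
```

```bash
python3 -c "
from h import *
cmd([441.2,253,84.9+60],97.3);snap('wrist','w4')"
```

```text
t 4.35 tcp [441.7 257.3 149.9] heading 97.7 zaxis [ 0.008  0.007 -1.   ] shift mm [-4.2 -1.1  5. ] roll 0.4497857941099852 q6 0.39 F [ 0.6  0.  -0.4] op 0.598
```

View pics/w4.png

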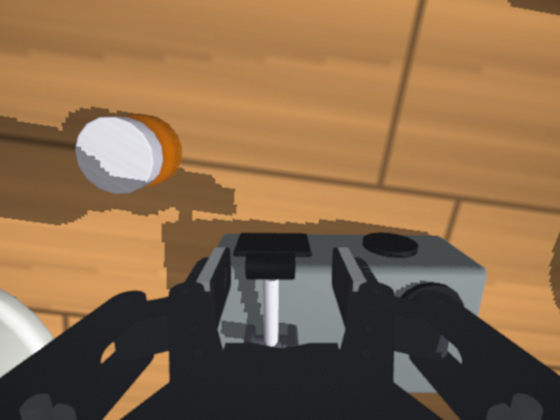

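The knob is at x≈271 and the jaw centre at 281, so I'll shift −4 mm, lower 5 mm and close.

Emit:
apply_moves(
  commands=[
    {"slide": [-0.004, -0.001, 0.005], "roll": 0, "jaw": 0.4},
    {"slide": [0, 0, 0], "roll": 0, "jaw": 0.6},
    {"slide": [0, 0, 0], "roll": 0, "jaw": 0.8},
    {"slide": [0, 0, 0], "roll": 0, "jaw": 1},
    {"slide": [0, 0, 0], "roll": 0, "jaw": 1},
  ],
  squeeze=25,
)

```text
time: 5.03
tool_pos: [442.5, 252.2, 147.1]
eef_rot: [0.658, 0.753, 0.006, 0.003]
wrist_force: [0.2, 0.1, -1.6]
opening: 0.27
```

```bash
python3 -c "
from h import *
cmd([441.2,253,84.9+60],97.3);snap('wrist','w5')
from math import *
for q in [1.5,1.25,1.0,.8,.6,.4,.2,.05,0]: print(q,round(60*sin(.18-q),1),round(60*cos(.18-q),1))"
```

```text
t 5.03 tcp [442.5 252.2 147.1] heading 97.7 zaxis [ 0.012  0.006 -1.   ] shift mm [ 1.  -1.2  2.2] roll 0.390292273206299 q6 0.38 F [ 0.2  0.1 -1.6] op 0.27
1.5 -58.1 14.9
1.25 -52.6 28.8
1.0 -43.9 40.9
0.8 -34.9 48.8
0.6 -24.5 54.8
0.4 -13.1 58.6
0.2 -1.2 60.0
0.05 7.8 59.5
0 10.7 59.0
```

View pics/w5.png

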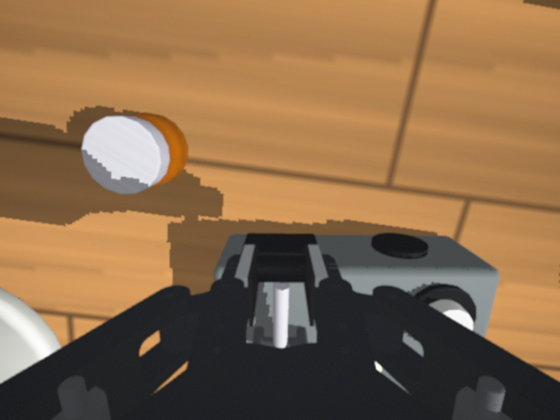

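The knob is gripped (opening 23 mm). Tool +y is box +x, so I'll follow the arc in pieces.

Emit:
apply_moves(
  commands=[
    {"slide": [0, 0.002, -0.007], "roll": 0, "jaw": 1},
    {"slide": [0, 0.0035, -0.007], "roll": 0, "jaw": 1},
    {"slide": [0, 0.004, -0.006], "roll": 0, "jaw": 1},
    {"slide": [0, 0.0047, -0.006], "roll": 0, "jaw": 1},
    {"slide": [0, 0.0045, -0.004], "roll": 0, "jaw": 1},
    {"slide": [0, 0.0045, -0.004], "roll": 0, "jaw": 1},
  ],
)

```text
time: 5.82
tool_pos: [466.5, 255.2, 182.8]
eef_rot: [0.658, 0.753, 0.005, 0.002]
wrist_force: [3.4, 0.7, -9.8]
opening: 0.272
```

```bash
python3 -c "
from h import *
cmd([442.5+23.2*.992,252.2+23.2*.127,147.1+33.9],97.3)"
```

```text
t 5.83 tcp [466.5 255.2 182.8] heading 97.7 zaxis [ 0.011  0.005 -1.   ] shift mm [ 0.1 -1.   1.8] roll 0.3755047497758852 q6 0.37 F [ 3.4  0.7 -9.8] op 0.272
```

Emit:
apply_moves(
  commands=[
    {"slide": [0, 0.005, -0.0025], "roll": 0, "jaw": 1},
    {"slide": [0, 0.0055, -0.002], "roll": 0, "jaw": 1},
    {"slide": [0, 0.006, -0.002], "roll": 0, "jaw": 1},
    {"slide": [0, 0.006, -0.0015], "roll": 0, "jaw": 1},
    {"slide": [0, 0.006, -0.0005], "roll": 0, "jaw": 1},
    {"slide": [0, 0.006, 0], "roll": 0, "jaw": 1},
    {"slide": [0, 0.003, 0], "roll": 0, "jaw": 1},
  ],
)

```text
time: 6.7
tool_pos: [505.2, 260.1, 192.9]
eef_rot: [0.658, 0.753, 0.005, 0.002]
wrist_force: [-2.4, -1.5, -1.4]
opening: 0.275
```

```bash
python3 -c "
from h import *
cmd([442.5+67.1*.992,252.2+67.1*.127,147.1+44.5],97.3);snap('wrist','w6');snap('side','s6',(170,145,80,80),5)"
```

```text
t 6.7 tcp [505.2 260.1 192.9] heading 97.7 zaxis [ 0.009  0.004 -1.   ] shift mm [0.1 3.9 1.3] roll 0.3767331695580225 q6 0.34 F [-2.4 -1.5 -1.4] op 0.275
```

View pics/w6.png

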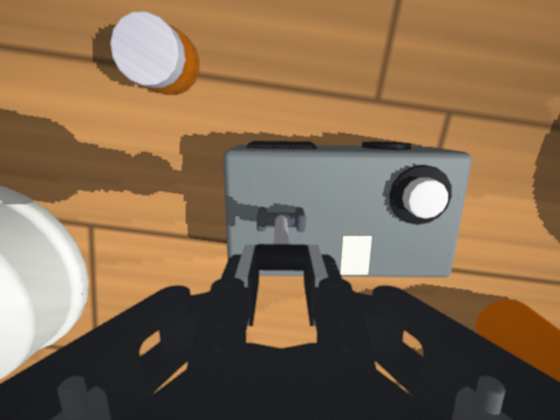

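Almost there; another 4 mm or so takes it to the stop.

Emit:
apply_moves(
  commands=[
    {"slide": [0, 0.004, 0.001], "roll": 0, "jaw": 1},
    {"slide": [0, 0.003, 0], "roll": 0, "jaw": 1},
  ],
)

```text
time: 7.05
tool_pos: [512.3, 261.0, 192.1]
eef_rot: [0.658, 0.753, 0.005, 0.002]
wrist_force: [-2.8, -1.8, -4.0]
opening: 0.271
```

Emit:
apply_moves(
  commands=[
    {"slide": [0, 0, 0], "roll": 0, "jaw": 0.8},
    {"slide": [0, 0, 0], "roll": 0, "jaw": 0.4},
    {"slide": [0, 0, 0], "roll": 0, "jaw": 0.4},
    {"slide": [0, 0, 0], "roll": 0, "jaw": 0.4},
    {"slide": [0, 0, -0.03], "roll": 0, "jaw": 0.4},
    {"slide": [0, 0, -0.04], "roll": 0, "jaw": 0.4},
  ],
)

```text
time: 7.8
tool_pos: [511.5, 260.8, 261.2]
eef_rot: [0.658, 0.753, 0.004, 0.002]
wrist_force: [0.3, -0.2, 0.2]
opening: 0.603
```

```bash
python3 -c "
from h import *
snap('side','s7',(170,145,80,80),5);cmd([524,-382,300],97.3)"
```

```text
t 7.85 tcp [512.8 261.6 266.9] heading 97.7 zaxis [ 0.013  0.007 -1.   ] shift mm [-639.1  -74.7  -37.3] roll 0.40219651939726475 q6 0.34 F [0.9 0.6 3.8] op 0.6
```

View pics/s7.png

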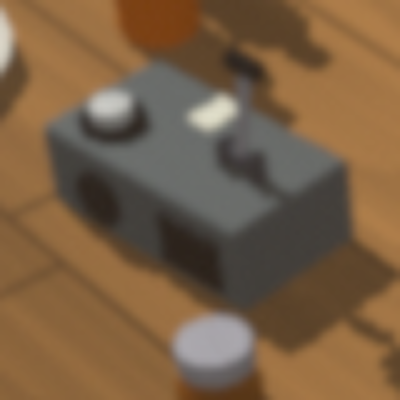

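The lever is up again, at the same place as at the start. Next I'll go over the mixer to measure the socket.

Emit:
apply_moves(
  commands=[
    {"slide": [-0.045, 0.014, -0.015], "roll": 0, "jaw": 0},
    {"slide": [-0.055, 0.014, -0.015], "roll": 0, "jaw": 0},
    {"slide": [-0.055, 0.014, 0], "roll": 0, "jaw": 0},
    {"slide": [-0.055, 0.014, 0], "roll": 0, "jaw": 0},
    {"slide": [-0.04, 0, 0], "roll": 0, "jaw": 0},
    {"slide": [0, 0, 0], "roll": 0, "jaw": 0},
    {"slide": [0, 0, 0], "roll": 0, "jaw": 0},
  ],
)

```text
time: 8.72
tool_pos: [606.3, 15.6, 299.5]
eef_rot: [0.657, 0.754, 0.011, 0.005]
wrist_force: [-0.5, 0.1, -0.7]
opening: 0.999
```

```bash
python3 -c "
from h import *
cmd([609,-2.5,300],97.3)
snap('wrist','w8');print(proj('wrist',[609,-2.5,110]))"
```

```text
t 8.72 tcp [606.3  15.6 299.5] heading 97.9 zaxis [ 0.022  0.009 -1.   ] shift mm [-18.3   0.2  -0.6] roll 0.5733898028017563 q6 -0.11 F [-0.5  0.1 -0.7] op 0.999
[257.87628299 199.95586218]
```

View pics/w8.png

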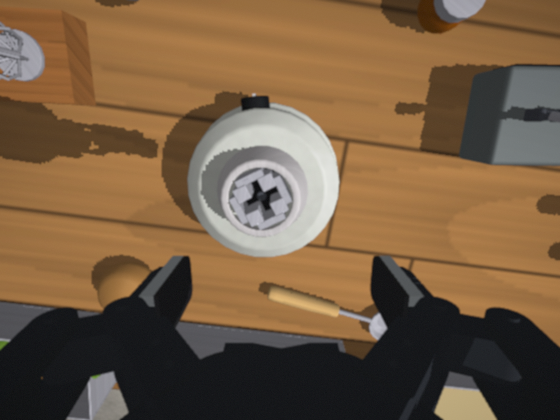

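```bash
python3 - <<'E'
from h import *
im=cv2.imread('pics/w8.png')[150:245,215:310];cv2.imwrite('pics/w8c.png',cv2.resize(im,None,fx=6,fy=6,interpolation=cv2.INTER_CUBIC))
E
```

```text
(no output)
```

View pics/w8c.png

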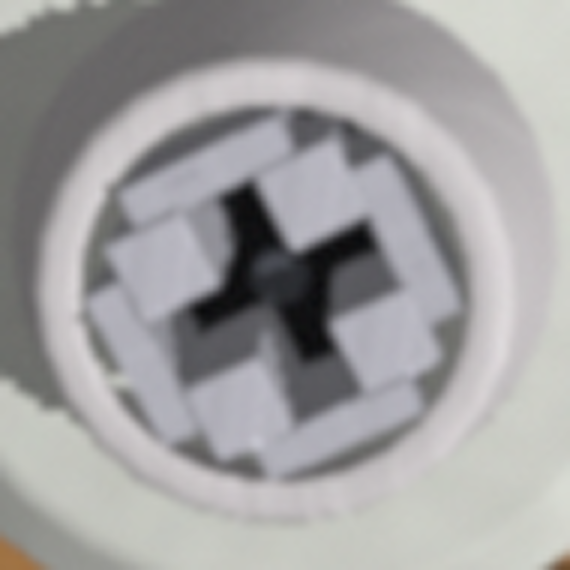

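The cross socket is seen clearly, with its centre at about (261,200) in the full picture. I'll turn block and plate points into world position and angle.

```bash
python3 - <<'E'
from h import *
C=load('w8');w=lambda x,y:plane('wrist',(215+x/6-.4,150+y/6-.4),110,C)[:2]
im=cv2.imread('pics/w8c.png');g=cv2.cvtColor(im,cv2.COLOR_BGR2HSV)
# bright lilac blocks within ring
m=((g[...,2]>160)&(g[...,1]>22)).astype(np.uint8);yy,xx=np.mgrid[:570,:570];m[(xx-274)**2+(yy-295)**2>195**2]=0
m=cv2.morphologyEx(m,cv2.MORPH_OPEN,np.ones((9,9)))
cv2.imwrite('pics/w8m.png',m*255)
n,l,s,c=cv2.connectedComponentsWithStats(m)
for i in range(1,n):
    if s[i,4]>800:
        cnt=cv2.findContours((l==i).astype(np.uint8),0,2)[0][0]
        W=np.array([w(*p[0]) for p in cnt],np.float32);r=cv2.minAreaRect(W);print(s[i],c[i].round(),w(*c[i]).round(1),[np.round(v,1) for v in r])
P=[w(*p) for p in [(205,170),(408,240),(345,432),(140,365)]];Q=[w(*p) for p in [(218,282),(305,248),(333,325),(265,362)]]
print(np.mean(P,0),np.mean(Q,0))
ang=lambda v:np.degrees(np.arctan2(v[1],v[0]))
print(ang(P[2]-P[0])%90,ang(P[1]-P[3])%90,ang(Q[2]-Q[0])%90-45,ang(Q[1]-Q[3])%90-45, w(274,290))
E
```

```text
[ 6.08941232e+02 -4.73192426e-01] [6.08989510e+02 3.78037535e-01]
34.26737997438659 33.37056183670467 31.483496705801997 33.23479114103549 [606.8980518   -0.80551526]
```

View pics/w8m.png

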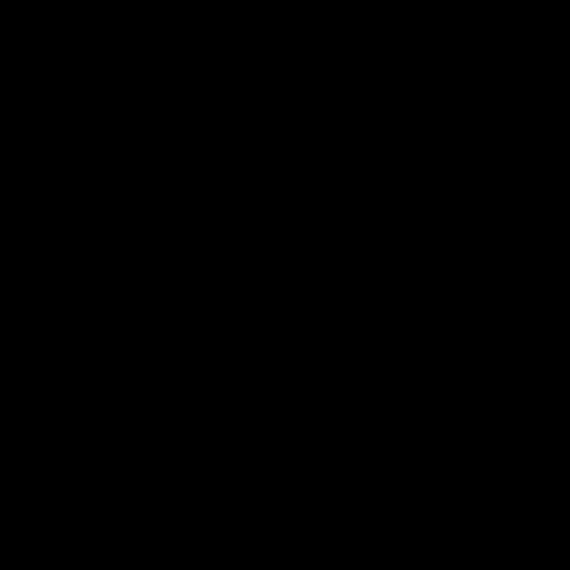

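```bash
python3 - <<'E'
from h import *
p,R,s=axes()
for d in [40,60,73,120,190]: print(d,proj('wrist',p+R[:,2]*d).round(1))
K,Rc,t=cal('wrist');print("cam in tool",(R.T@(-Rc.T@t-p)).round(1)); print((Rc@R).round(3))
for f in ['w1','w2','w5']:
    im=cv2.imread(f'pics/{f}.png');print(f,np.argmin(cv2.cvtColor(im,cv2.COLOR_BGR2GRAY)[270,270:292])+270)
E
```

```text
40 [278.9 295.1]
60 [279.2 272.4]
73 [279.3 260.7]
120 [279.6 230.4]
190 [279.9 204.2]
cam in tool [  0.8 -67.5 -70.4]
[[ 1.    -0.    -0.   ]
 [ 0.     0.964 -0.267]
 [ 0.     0.267  0.964]]
w1 279
w2 279
w5 289
```

The socket is at about (609,−1), its cross at about 33.5° (mod 90), and the wrist camera seems about 1–2 mm high along tool x. Now over to the beater.

Emit:
apply_moves(
  commands=[
    {"slide": [-0.055, -0.012, 0], "roll": 0, "jaw": 0.4},
    {"slide": [-0.058, -0.02, 0], "roll": 0, "jaw": 0.4},
    {"slide": [-0.058, -0.02, 0], "roll": 0, "jaw": 0.4},
    {"slide": [-0.058, -0.02, 0], "roll": 0, "jaw": 0.4},
    {"slide": [-0.058, -0.02, 0], "roll": 0, "jaw": 0.4},
    {"slide": [-0.058, -0.02, 0], "roll": 0, "jaw": 0.4},
    {"slide": [0, 0, 0], "roll": 0, "jaw": 0.4},
    {"slide": [0, 0, 0], "roll": 0, "jaw": 0.4},
  ],
)

```text
time: 9.78
tool_pos: [547.3, -340.4, 294.8]
eef_rot: [0.65, 0.76, 0.012, 0.006]
wrist_force: [0.1, -0.5, 0.0]
opening: 0.597
```

```bash
python3 -c "
from h import *
cmd([523,-383,300],97.3)
snap('wrist','w9');print(proj('wrist',[523,-381,129]))"
```

```text
t 9.78 tcp [ 547.3 -340.4  294.8] heading 98.9 zaxis [ 0.025  0.01  -1.   ] shift mm [-38.3 -30.5  -6.3] roll 1.6461852573646638 q6 -0.72 F [ 0.1 -0.5  0. ] op 0.597
[232.04758026 169.38983684]
```

View pics/w9.png

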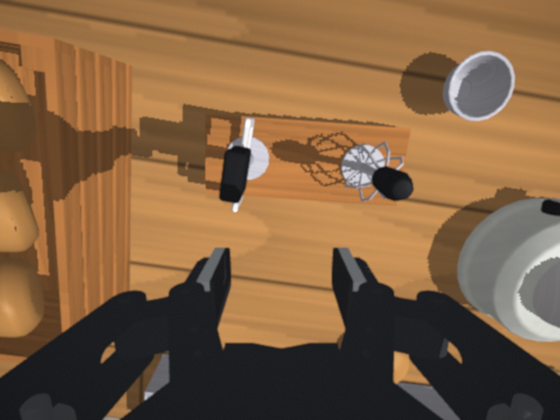

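The paddle's bar is at about (236,173), nearly along the picture's vertical. I'll zoom for its angle.

```bash
python3 - <<'E'
from h import *
im=cv2.imread('pics/w9.png')[105:225,190:290];cv2.imwrite('pics/w9c.png',cv2.resize(im,None,fx=5,fy=5,interpolation=cv2.INTER_CUBIC))
E
```

```text
(no output)
```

View pics/w9c.png

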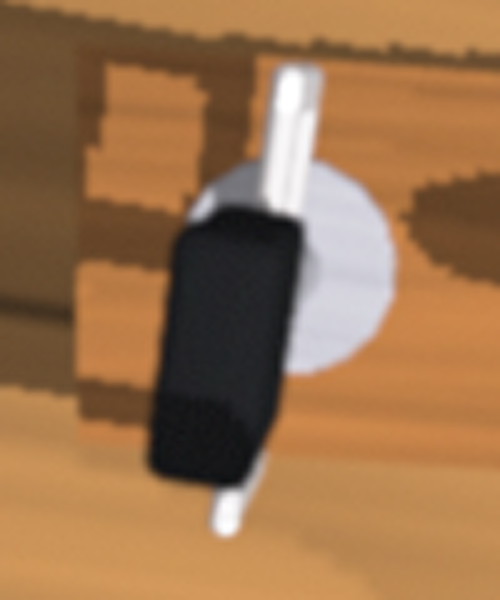

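```bash
python3 - <<'E'
from h import *
C=load('w9');w=lambda x,y,z:plane('wrist',(190+x/5-.4,105+y/5-.4),z,C)[:2]
ang=lambda v:np.degrees(np.arctan2(v[1],v[0]))%180
a,b=w(298,75,101),w(226,525,101);print("frame",(a+b)/2,ang(a-b),np.linalg.norm(a-b))
a,b=w(180,240,151),w(150,465,151);print("bar left edge",(a+b)/2,ang(a-b),np.linalg.norm(a-b))
print("collar",w(291,267,43))
E
```

```text
frame [ 524.4212364  -376.69625154] 177.7720018257207 80.32018312235164
bar left edge [ 524.25925962 -384.5046975 ] 178.28205249079602 33.06114610328504
collar [ 524.4804875  -377.09851097]
```

Emit:
apply_moves(
  commands=[
    {"slide": [-0.02, -0.015, 0], "roll": 5.5, "jaw": 0.4},
    {"slide": [-0.02, -0.013, 0], "roll": 5.4, "jaw": 0.4},
    {"slide": [0, 0, 0], "roll": 0, "jaw": 0.4},
    {"slide": [0, 0, 0], "roll": 0, "jaw": 0.4},
  ],
)

```text
time: 10.32
tool_pos: [526.9, -376.5, 294.7]
eef_rot: [0.717, 0.697, 0.013, 0.005]
wrist_force: [0.3, 0.4, -0.2]
opening: 0.6
```

```bash
python3 -c "
from h import *
cmd([524.5,-379,183],88)"
```

```text
t 10.32 tcp [ 526.9 -376.5  294.7] heading 88.4 zaxis [ 0.026  0.011 -1.   ] shift mm [ -3.8  -5.2 111.6] roll 0.4333504007108502 q6 -0.6 F [ 0.3  0.4 -0.2] op 0.6
```

Emit:
apply_moves(
  commands=[
    {"slide": [-0.0038, -0.005, 0.03], "roll": 0.4, "jaw": 0.4},
    {"slide": [0, 0, 0.03], "roll": 0, "jaw": 0.4},
    {"slide": [0, 0, 0.01], "roll": 0, "jaw": 0.4},
    {"slide": [0, 0, 0], "roll": 0, "jaw": 0.4},
  ],
)

```text
time: 10.82
tool_pos: [526.7, -374.9, 224.8]
eef_rot: [0.716, 0.698, 0.013, 0.006]
wrist_force: [0.3, 0.5, 0.0]
opening: 0.602
```

```bash
python3 -c "
from h import *
cmd([524.5,-379,183],88);snap('wrist','w10')"
```

```text
t 10.82 tcp [ 526.7 -374.9  224.8] heading 88.6 zaxis [ 0.028  0.01  -1.   ] shift mm [-4.6 -3.3 41.7] roll 0.6067853651797037 q6 -0.6 F [0.3 0.5 0. ] op 0.602
```

View pics/w10.png

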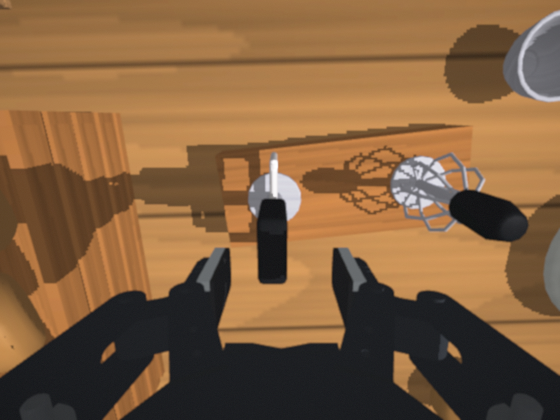

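The bar is vertical in the picture at u≈272, so the alignment is good. I'll shift and descend in smaller steps, correcting the drift as I go.

Emit:
apply_moves(
  commands=[
    {"slide": [-0.005, -0.0035, 0.01], "roll": 0, "jaw": 0.4},
    {"slide": [-0.001, 0, 0.014], "roll": 0, "jaw": 0.4},
    {"slide": [-0.001, 0, 0.01], "roll": 0, "jaw": 0.4},
    {"slide": [0, 0, 0.004], "roll": 0, "jaw": 0.4},
    {"slide": [0, 0, 0], "roll": 0, "jaw": 0.4},
  ],
)

```text
time: 11.5
tool_pos: [524.7, -382.7, 186.2]
eef_rot: [0.716, 0.698, 0.014, 0.008]
wrist_force: [0.4, 0.3, -0.1]
opening: 0.602
```

```bash
python3 -c "
from h import *
cmd([524.5,-379,183],88);snap('wrist','w11')"
```

```text
t 11.5 tcp [ 524.7 -382.7  186.2] heading 88.6 zaxis [ 0.031  0.008 -0.999] shift mm [ 3.7 -0.4  3.3] roll 0.6051229321991798 q6 -0.61 F [ 0.4  0.3 -0.1] op 0.602
```

View pics/w11.png

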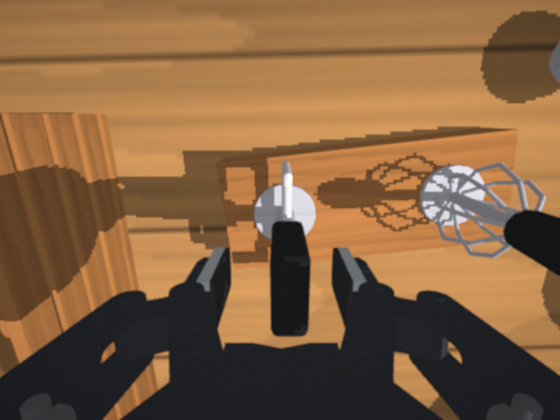

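Emit:
apply_moves(
  commands=[
    {"slide": [0.0035, 0, 0.003], "roll": 0.5, "jaw": 0.4},
    {"slide": [0, 0, 0], "roll": 0, "jaw": 0.55},
    {"slide": [0, 0, 0], "roll": 0, "jaw": 0.7},
    {"slide": [0, 0, 0], "roll": 0, "jaw": 1},
    {"slide": [0, 0, 0], "roll": 0, "jaw": 1},
    {"slide": [0, 0, 0], "roll": 0, "jaw": 1},
  ],
  squeeze=70,
)

```text
time: 12.3
tool_pos: [525.4, -379.2, 184.3]
eef_rot: [0.719, 0.695, 0.014, 0.009]
wrist_force: [0.8, -1.1, -0.6]
opening: 0.175
```

```bash
python3 -c "
from h import *
cmd([524.5,-379,183],88);snap('wrist','w12')"
```

```text
t 12.3 tcp [ 525.4 -379.2  184.3] heading 88.1 zaxis [ 0.033  0.006 -0.999] shift mm [ 0.1 -1.   1.3] roll 0.08290783354898679 q6 -0.6 F [ 0.8 -1.1 -0.6] op 0.175
```

View pics/w12.png

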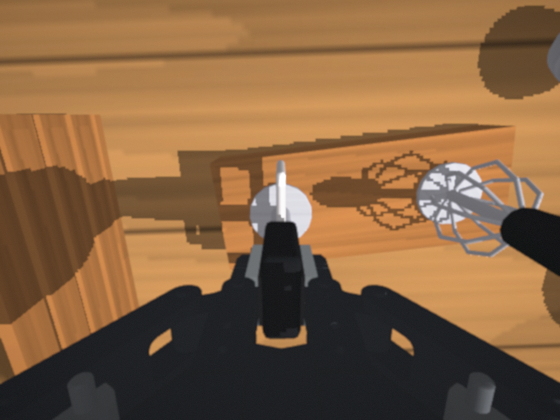

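The beater is gripped (opening 15 mm). Lifting.

Emit:
apply_moves(
  commands=[
    {"slide": [0, 0, -0.006], "roll": 0, "jaw": 1},
    {"slide": [0, 0, -0.012], "roll": 0, "jaw": 1},
    {"slide": [0, 0, -0.015], "roll": 0, "jaw": 1},
    {"slide": [0, 0, -0.02], "roll": 0, "jaw": 1},
    {"slide": [0, 0, -0.025], "roll": 0, "jaw": 1},
    {"slide": [0, 0, -0.025], "roll": 0, "jaw": 1},
    {"slide": [0, 0, -0.02], "roll": 0, "jaw": 1},
    {"slide": [0, 0, -0.02], "roll": 0, "jaw": 1},
    {"slide": [0, 0, 0], "roll": 0, "jaw": 1},
  ],
)

```text
time: 13.48
tool_pos: [520.1, -380.0, 339.5]
eef_rot: [0.719, 0.695, 0.014, 0.011]
wrist_force: [-0.8, -0.5, -3.7]
opening: 0.183
```

```bash
python3 -c "
from h import *
cmd([609.9,-2,330],123.5);snap('wrist','w13');snap('scene','c13',(100,180,200,200),3)"
```

```text
t 13.47 tcp [ 520.1 -380.   339.5] heading 88.1 zaxis [ 0.036  0.004 -0.999] shift mm [380.8  76.6  14.1] roll -35.426804953563234 q6 -0.61 F [-0.8 -0.5 -3.7] op 0.183
```

View pics/w13.png

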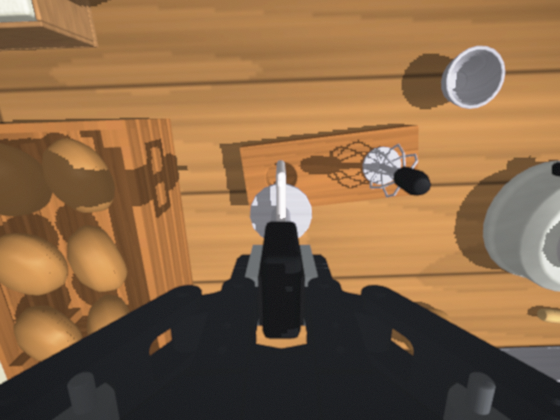

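View pics/c13.png

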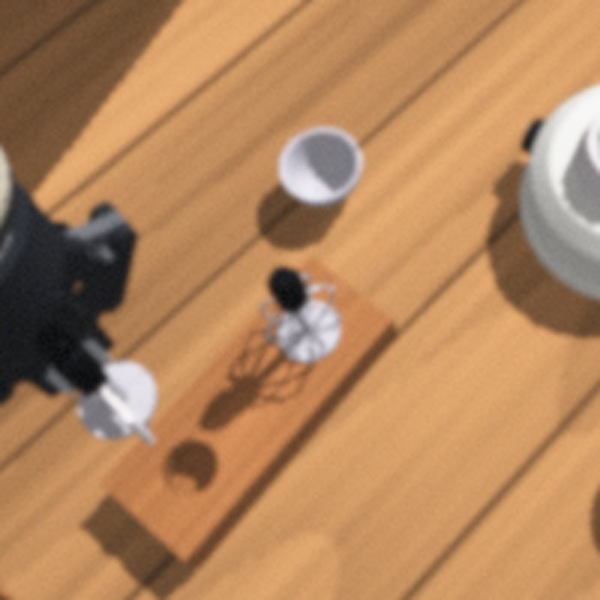

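Emit:
apply_moves(
  commands=[
    {"slide": [0.03, 0.005, 0], "roll": 0, "jaw": 1},
    {"slide": [0.05, 0.01, 0], "roll": 0, "jaw": 1},
    {"slide": [0.055, 0.011, 0], "roll": 0, "jaw": 1},
    {"slide": [0.055, 0.011, 0], "roll": 0, "jaw": 1},
    {"slide": [0.055, 0.011, 0], "roll": 0, "jaw": 1},
    {"slide": [0.05, 0.011, 0], "roll": 0, "jaw": 1},
    {"slide": [0.04, 0.008, 0], "roll": 0, "jaw": 1},
    {"slide": [0.02, 0.004, 0], "roll": 0, "jaw": 1},
    {"slide": [0, 0, 0], "roll": -9, "jaw": 1},
    {"slide": [0, 0, 0], "roll": -9, "jaw": 1},
    {"slide": [0, 0, 0], "roll": -9, "jaw": 1},
    {"slide": [0, 0, 0], "roll": -8, "jaw": 1},
    {"slide": [0, 0, 0], "roll": 0, "jaw": 1},
  ],
)

```text
time: 15.2
tool_pos: [601.3, -17.8, 328.2]
eef_rot: [0.47, 0.882, 0.007, 0.004]
wrist_force: [-0.3, 0.3, -2.8]
opening: 0.18
```

```bash
python3 -c "
from h import *
cmd([609.9,-2,310],123.3);snap('wrist','w14')"
```

```text
t 15.2 tcp [601.3 -17.8 328.2] heading 123.9 zaxis [ 0.014  0.008 -1.   ] shift mm [ 8.3 15.6 18.5] roll 0.5921975838448503 q6 -0.62 F [-0.3  0.3 -2.8] op 0.18
```

View pics/w14.png

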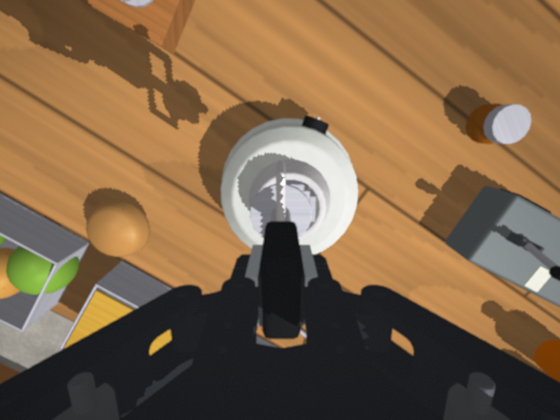

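Collar circle measurement through the same camera, so the bias cancels against the socket estimate.

```bash
python3 - <<'E'
from h import *
for f in ['w12','w13','w14']:
    im=cv2.imread(f'pics/{f}.png');cv2.imwrite(f'pics/{f}c.png',cv2.resize(im[165:250,235:330],None,fx=4,fy=4,interpolation=cv2.INTER_CUBIC))
a=[cv2.imread(f'pics/{f}c.png') for f in ['w13','w14']];cv2.imwrite('pics/cc.png',np.hstack(a))
E
```

```text
(no output)
```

View pics/cc.png

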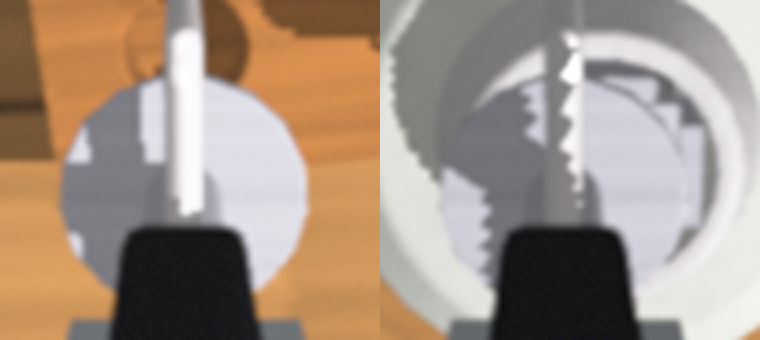

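```bash
python3 - <<'E'
from h import *
p,R,s=axes();K,Rc,t=cal('wrist')
o,d=ray('wrist',(280.7,212.9));ot=R.T@(o-p);dt=R.T@d
c=ot+dt*(141.3-ot[2])/dt[2];print("collar top in tool",c.round(2),"px radius->",122.5/4/300*((Rc@(p+R@c)+t)[2]))
cw=R@(c+[0,0,5]);print("world offs",cw.round(1))
S=np.array([609.0,-0.1])
tgt=np.r_[S-cw[:2],325];cmd(tgt,123.3);print(tgt)
E
```

```text
collar top in tool [  0.66  -5.63 141.3 ] px radius-> 22.502623870171874
world offs [  -3.1   -1.3 -146.4]
t 15.25 tcp [601.3 -17.8 328.2] heading 123.8 zaxis [ 0.013  0.008 -1.   ] shift mm [ 9.8 19.5  3.5] roll 0.4880717040257423 q6 -0.62 F [-0.1 -1.3 -2.5] op 0.181
[612.07056909   1.24192616 325.        ]
```

Emit:
apply_moves(
  commands=[
    {"slide": [0.005, 0.01, 0.01], "roll": 0.5, "jaw": 1},
    {"slide": [0.005, 0.0095, 0.01], "roll": 0, "jaw": 1},
    {"slide": [0, 0, 0.01], "roll": 0, "jaw": 1},
    {"slide": [0, 0, 0], "roll": 0, "jaw": 1},
  ],
)

```text
time: 15.75
tool_pos: [613.0, 3.1, 295.0]
eef_rot: [0.478, 0.879, 0.006, 0.003]
wrist_force: [-0.1, -0.2, -2.5]
opening: 0.181
```

```bash
python3 -c "
from h import *
cmd([612.0,1.2,282],123.3);snap('wrist','w15',(180,120,200,150),4);snap('side','s15',(260,150,100,100),6)"
```

```text
t 15.75 tcp [613.    3.1 295. ] heading 122.9 zaxis [ 0.012  0.008 -1.   ] shift mm [-1.  -2.1 13. ] roll -0.36302958011091846 q6 -0.57 F [-0.1 -0.2 -2.5] op 0.181
```

View pics/w15.png

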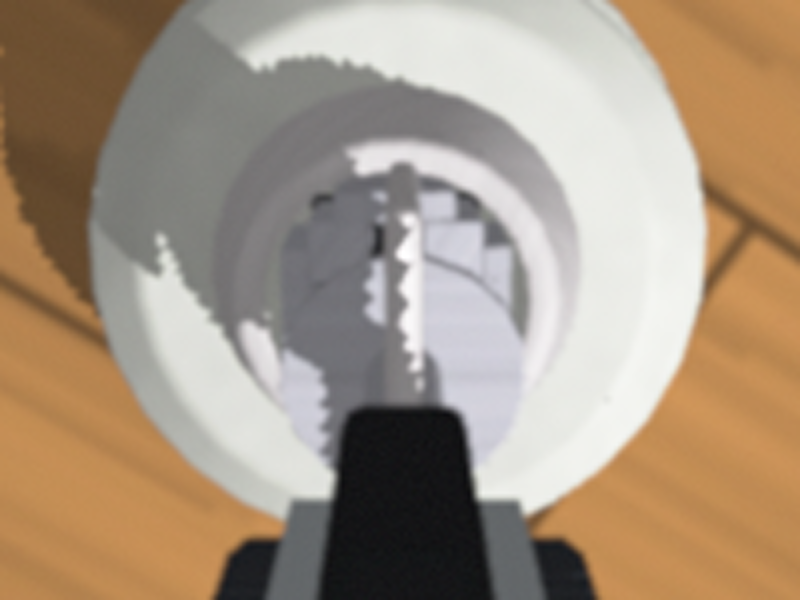

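View pics/s15.png

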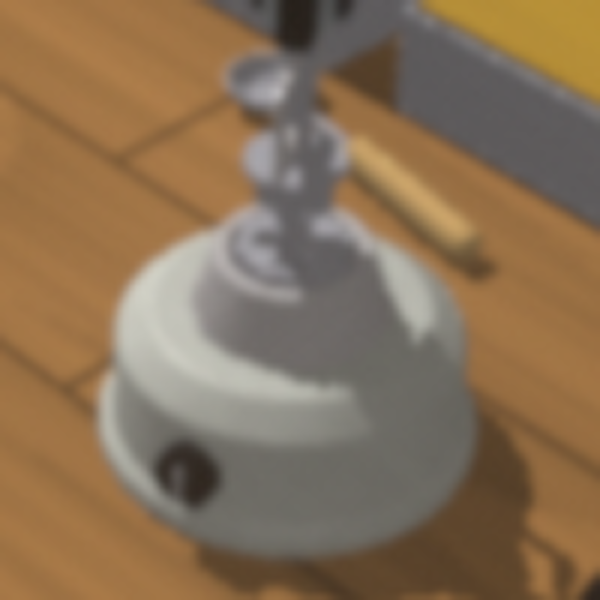

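The wrist view agrees: ring centre u≈397, collar u≈404, so the beater must go about 1 mm in −x, and the blocks look square to the beater. I'll correct and bring the foot to just above the mouth.

Emit:
apply_moves(
  commands=[
    {"slide": [-0.001, -0.002, 0.004], "roll": -0.4, "jaw": 1},
    {"slide": [0, 0, 0.004], "roll": 0, "jaw": 1},
    {"slide": [0, 0, 0], "roll": 0, "jaw": 1},
  ],
)

```text
time: 16.23
tool_pos: [612.3, 0.4, 288.4]
eef_rot: [0.475, 0.88, 0.007, 0.004]
wrist_force: [-0.5, 0.5, -2.9]
opening: 0.178
```

```bash
python3 -c "
from h import *
cmd([612.0,1.2,282],123.3)"
```

```text
t 16.23 tcp [6.123e+02 4.000e-01 2.884e+02] heading 123.3 zaxis [ 0.015  0.008 -1.   ] shift mm [0.8 0.1 6.4] roll 0.01710458698249795 q6 -0.58 F [-0.5  0.5 -2.9] op 0.178
```

Emit:
apply_moves(
  commands=[
    {"slide": [0.0008, 0, 0.004], "roll": 0, "jaw": 1},
    {"slide": [0, 0, 0.004], "roll": 0, "jaw": 1},
    {"slide": [0, 0, 0.003], "roll": 0, "jaw": 1},
    {"slide": [0, 0, 0.003], "roll": 0, "jaw": 1},
  ],
)

```text
time: 16.73
tool_pos: [612.1, 1.2, 273.9]
eef_rot: [0.475, 0.88, 0.007, 0.005]
wrist_force: [-1.2, 0.6, -2.5]
opening: 0.18
```

```bash
python3 -c "
from h import *
cmd([612.0,1.2,270],123.3)"
```

```text
t 16.73 tcp [612.1   1.2 273.9] heading 123.3 zaxis [ 0.015  0.008 -1.   ] shift mm [ 0.1 -0.2  3.8] roll 0.006050417350934367 q6 -0.58 F [-1.2  0.6 -2.5] op 0.18
```

The foot has entered about 6 mm with no reaction. Continuing.

Emit:
apply_moves(
  commands=[
    {"slide": [0, 0, 0.003], "roll": 0, "jaw": 1},
    {"slide": [0, 0, 0.003], "roll": 0, "jaw": 1},
    {"slide": [0, 0, 0.003], "roll": 0, "jaw": 1},
    {"slide": [0, 0, 0.002], "roll": 0, "jaw": 1},
  ],
  squeeze=100,
)

```text
time: 17.23
tool_pos: [612.3, 1.2, 262.6]
eef_rot: [0.475, 0.88, 0.007, 0.005]
wrist_force: [-1.8, 0.7, 4.6]
opening: 0.174
```

```bash
python3 -c "
from h import *
cmd([612.0,1.2,256],123.3)"
```

```text
t 17.23 tcp [612.3   1.2 262.6] heading 123.3 zaxis [ 0.016  0.008 -1.   ] shift mm [ 0.2 -0.4  6.6] roll 0.008681156113041766 q6 -0.58 F [-1.8  0.7  4.6] op 0.174
```

The ejector is met (about 7 N net). Pushing home.

Emit:
apply_moves(
  commands=[
    {"slide": [0, 0, 0.0025], "roll": 0, "jaw": 1},
    {"slide": [0, 0, 0.0025], "roll": 0, "jaw": 1},
    {"slide": [0, 0, 0.0025], "roll": 0, "jaw": 1},
    {"slide": [0, 0, 0.0025], "roll": 0, "jaw": 1},
  ],
)

```text
time: 17.73
tool_pos: [612.1, 1.2, 256.4]
eef_rot: [0.475, 0.88, 0.008, 0.007]
wrist_force: [-7.6, -1.3, 23.1]
opening: 0.171
```

```bash
python3 -c "
from h import *
cmd([612.0,1.2,256],123.3)"
```

```text
t 17.73 tcp [612.1   1.2 256.4] heading 123.3 zaxis [ 0.02   0.008 -1.   ] shift mm [ 0.1 -0.1  0.4] roll 0.006138739398593884 q6 -0.58 F [-7.6 -1.3 23.1] op 0.171
```

```bash
python3 -c "
from h import *
snap('wrist','w18',(180,120,200,150),4);snap('side','s18',(170,130,190,140),4);cmd([612.0,1.2,256],123.3)"
```

```text
t 17.82 tcp [612.    1.2 256.5] heading 123.3 zaxis [ 0.02   0.008 -1.   ] shift mm [-0.   0.   0.5] roll 0.008134908110775996 q6 -0.58 F [-5.  -0.5 14.4] op 0.172
```

View pics/s18.png

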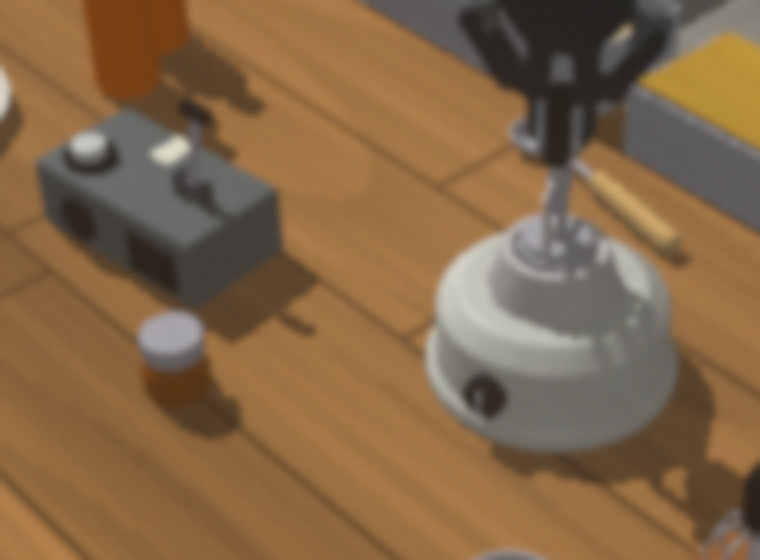

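View pics/w18.png

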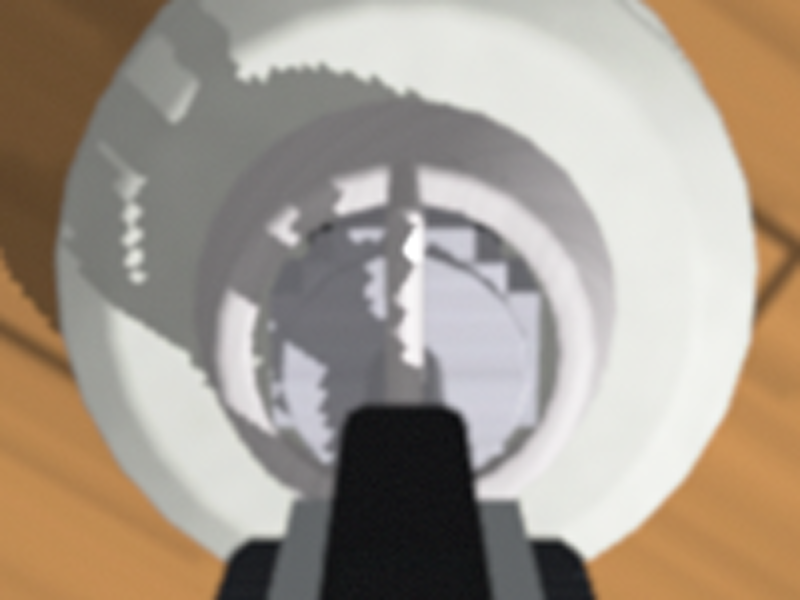

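The collar is down on the drive and concentric with the ring, and the lever is up. The push has settled to 14 N, so I'll add a little as the last target.

Emit:
apply_moves(
  commands=[
    {"slide": [0, 0, 0.003], "roll": 0, "jaw": 1},
    {"slide": [0, 0, 0.004], "roll": 0, "jaw": 1},
  ],
)

```text
time: 18.08
tool_pos: [611.6, 1.1, 256.3]
eef_rot: [0.475, 0.88, 0.01, 0.009]
wrist_force: [-14.1, -0.4, 32.7]
opening: 0.172
```

```bash
python3 -c "
from h import *
cmd([612.0,1.2,256],123.3)
for i in range(6): vision.capture('side')
cmd([612.0,1.2,256],123.3);snap('scene','c19',(100,90,300,260),2.6)"
```

```text
t 18.07 tcp [611.6   1.1 256.3] heading 123.3 zaxis [ 0.026  0.008 -1.   ] shift mm [-0.1  0.4  0.3] roll 0.001578311717665315 q6 -0.58 F [-14.1  -0.4  32.7] op 0.172
t 18.38 tcp [611.9   1.1 256.2] heading 123.3 zaxis [ 0.027  0.008 -1.   ] shift mm [0.1 0.1 0.2] roll 0.0017207607905334044 q6 -0.58 F [-10.1  -0.3  28.1] op 0.177
```

View pics/c19.png

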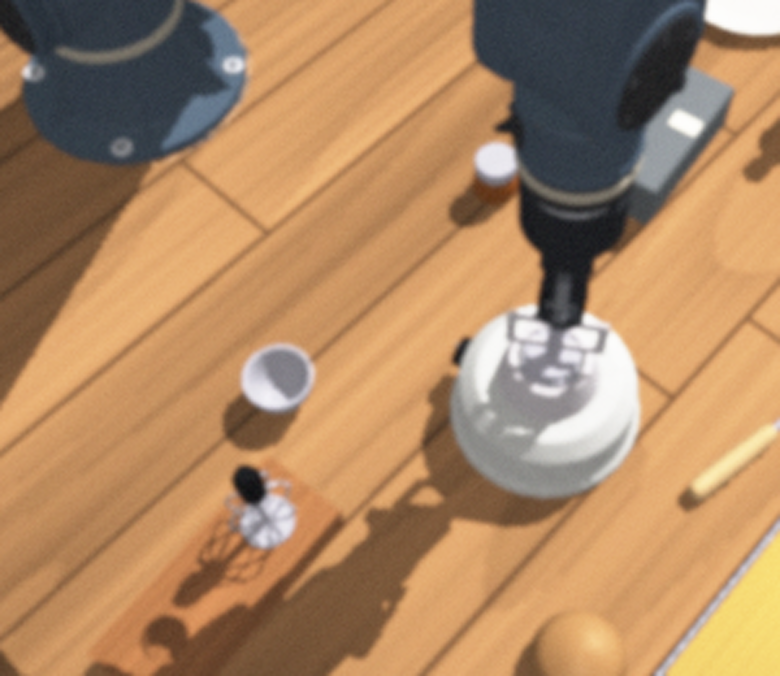

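The beater is steady at home under a 28 N push, and the whisk, cup and jar look undisturbed. Handing in.

```bash
python3 -c "
from h import *
print(workorder.sign_off());cmd([612.0,1.2,256],123.3)"
```

```text
the job is handed in; nothing more can be done
None
the job is handed in; nothing more can be done
```

The job is handed in, and my last checks showed the beater held fully home; no verdict was reported.

**What I did:**
- Pressed the test button. The first press went about 7 mm off centre and did not trip the lever. The second bottomed out at about 33 N and the lever dropped.
- Lifted the lever by its knob to the up stop and let it go. The later side views show it still up.
- Took the paddle beater out of the stand and turned it to about 33° to match the cross slot. The foot went in without resistance, and I pushed it home against the ejector.

**Last checks (18.4 s on the robot's clock):**
- **Push:** 28 N down, 14 to 33 N over the last readings; the gripper height held steady at 256.2 mm against an expected 256.3 mm at home.
- **Fit:** in the wrist picture the collar sits on the drive and is concentric with the ring.
- **Grip:** still closed on the bar, with the squeeze set to 100 N.
- **Bystanders:** whisk, spice jar and sauce cup look unmoved in the scene picture.

**Disagreements:** the wrist camera read about 2 mm off the other two cameras, so I set the collar over the drive by that camera alone, which cancels its error. The tool was tilted about 0.03 rad at the end, within the 0.1 rad limit. I did not measure the beater's own tilt.

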